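# Mirror the barista's tool row

### The arm

A 7-joint arm with a two-finger parallel gripper is mounted at the origin on the work surface. World frame = base frame: x ahead of the robot, y to its left, z up, the work surface at z = 0. Lengths are in m, angles in rad, forces in N, time in s.
With the tool pointing down it reaches from about 0.4 to 0.9 m from the base axis. Payload 5.5 kg.
Tool frame: the origin (TCP) lies midway between the tips of the shut fingers; the grasp point (between the pads) lies 19 mm behind it; z points along the fingers, y is the line along which they close (so a half turn about z gives the same grasp; the last joint's range is limited). The gripper opens to 92 mm and grips with 3 to 60 N. Pads are 19 mm wide; open, the fingers measure 130 mm over their backs; the gripper's body (75 mm by 190 mm) begins 47 mm behind the grasp point.
Start: joints at [-0.983, 0.501, -0.427, 1.55, 0.221, 1.138, -0.21], TCP at [0.207, 0.616, 0.227] pointing down, gripper open.
Joint ranges: [-2.88, 2.88], [-0.31, 2.03], [-1.54, 1.56], [0.2, 2.42], [-1.41, 4.55], [0.19, 2.02], [-2.57, 2.57]. Speed limits (rad/s): [2.57, 2.57, 3.14, 3.14, 3.14, 3.14, 3.14].

### API

Orientations are given as a unit quaternion [w, x, y, z].
In Python, from rig import ctrl gives the robot as it stands.
- The arm moves only by the tool servo_tool, never from a script. Its argument "targets" is text: rows parted by semicolons, each of 4 numbers parted by spaces: the shift along the tool's x, y, z in mm, then the turn about the tool's z in degrees. In form: x y z twist; .... A call has 1 to 20 rows; each row shifts and turns the commanded pose from where the row before left it, along the tool's axes as they then stand; what a row does not reach is not made up. A row lasts 1/8 s, in which the tool goes at most 62.5 mm and 10.7 degrees, less where a joint would pass 70% of its speed; a pose out of reach is approached as far as the arm can. A call is refused whole if a number of a shift passes 62.5 or a number of a turn 10.7, either way. A call with a gripper value outside its range is refused whole. "hand" is the closure in counts, from 0 (fully open) to 255 (shut), set as the call begins (left out, the last holds). The fingers move at their own pace and stop on an object; "force" is the grip in N (left out, the last holds). Time passes only in rows, so rows that do not move let the fingers close. It gives the time, the measured TCP pose, the force, the opening and the grip force at its end, in the units of the state.
- ctrl.get_obs(): the state, without advancing time (a new reading comes with each control period).
- ctrl.read_camera(name): name is "scene" or "top" or "wrist"; returns (picture, depth): 384x512x3 uint8, red, green, blue; 384x512 float32, m along the optical axis (not along the pixel's ray), 0 where there is no reading.
- ctrl.camera_info(name): a dict with "vertical_fov" (degrees; the focal length in pixels is half the picture's height over the tangent of half this angle, whatever the lens; pixels are square), "cx", "cy" (the principal point, pixels), "k1" (the pictures are not rectified: a ray, as slopes to the right and down, at radius r is drawn at 1 + k1 r^2 times it, then the intrinsics apply), "cam_to_world" (4x4, takes a point from camera to world coordinates). Camera axes: x right, y down, z forward; pixel columns grow to the right and rows downward; lengths in m; the calibration is good to about 2 mm. A picture is of the moment at which its call begins: read the wrist's pose just before it. camera_info takes no time and is no camera call; for the wrist camera it gives the pose at the moment of the call.
- ctrl.job_done(): hands the job in; it is judged then, once.
Trained networks look in the newest picture that a camera, given by its name, has taken for a name from the list of things; names that differ only in an ending like _2 or _b are one class to them, and where a whole thing is asked for, a point or a joint stands for the part that bears it (a point fixed in the world has none). Each returns a list of dicts, best first, with "p" (0 to 1); they miss things now and then, are a little off and sometimes report something else, mostly with a low value. They report only what shows in the picture. A call takes as long as a camera call. They do not tell look-alikes from the thing itself.
- ctrl.regions_of(camera, target): "region" (384x512 bool, what is visible of it) and "extent" ([left, top, right, bottom] in pixels, round what is visible of it).
The state is a dict: "clock": time; "q": joint angles; "dq": joint speeds; "tau": joint torques, N m; "position": TCP position; "orientation": TCP orientation; "wrist_force": force on the tool from outside, world axes, zero at the start; "ft_torque": the same for the moment, N m; "grip_width": finger opening in m; "finger_force": force on a finger pad.
Only numpy, scipy, OpenCV 4.12 (cv2) and the standard library are available. Lean on these libraries where they do the work, as an engineer would, in place of code of your own. Each camera call takes 0.05 s, during which the arm holds its last target. There are 200 camera calls.

### The job

A left-handed barista takes over: move the four espresso tools from the black tray with cork pads to the empty wooden tray, one to a bay, in reverse order, so that the tool which stood furthest left in the black tray ends furthest right in the wooden one, and so on along the row (left and right as seen from the robot). Set each tool down upright on the floor of its bay, near the middle, without dropping it.

Things in the scene. Friction and masses are not known exactly. Their poses are not given: they have to be found in the camera images.
- tamper: Espresso tamper, 84 mm tall: flat steel base 54 mm across and 16 mm high, a neck 22 mm across (24 to 34 mm up), then a round light-wood handle, 34 mm across from 48 to 72 mm up. 0.32 kg. Round about z. Origin: centre of its underside; z up. Stands on its pad at the start.
- leveller: Coffee leveller, a low heavy puck 42 mm tall: steel disc 54 mm across and 16 mm high, above it a dark steel grip 50 mm across from 16 to 42 mm up. 0.3 kg. Round about z. Origin: centre of its underside; z up. Stands on its pad at the start.
- cup: Dosing cup of bare aluminium: straight open cup 50 mm across outside, 55 mm tall, wall 3 mm, no handle. 0.13 kg. Origin: centre of its underside; z up. Stands mouth up on its pad at the start.
- needle_tool: Needle stirring tool on its stand, one rigid piece 86 mm tall: black round foot 48 mm across and 10 mm high, thin steel stem and needles (24 mm across in all), then a slim dark-wood handle, 24 mm across from 44 to 86 mm up. 0.15 kg. Origin: centre of its underside; z up. Stands on its pad at the start.
- pad_tamper: Round, 68 mm across, cork pad, 4 mm thick, fixed to the floor of one bay of the black tray, in the middle of it; the tamper stands on it at the start, and the pad stays behind as a mark of which bay that was. Origin: centre of its underside, 8 mm above the table; z up.
- pad_leveller: Square, 64 by 64 mm, cork pad, 4 mm thick, fixed to the floor of one bay of the black tray, in the middle of it; the leveller stands on it at the start, and the pad stays behind as a mark of which bay that was. Origin: centre of its underside, 8 mm above the table; z up.
- pad_cup: Oblong, 70 mm along the row by 56 mm, cork pad, 4 mm thick, fixed to the floor of one bay of the black tray, in the middle of it; the dosing cup stands on it at the start, and the pad stays behind as a mark of which bay that was. Origin: centre of its underside, 8 mm above the table; z up.
- pad_needle_tool: Oblong, 58 mm along the row by 78 mm, cork pad, 4 mm thick, fixed to the floor of one bay of the black tray, in the middle of it; the needle tool stands on it at the start, and the pad stays behind as a mark of which bay that was. Origin: centre of its underside, 8 mm above the table; z up.
- tray_black: Source tray, black, fixed, near or far, a cork pad in each bay: 94 x 317 mm (x, y). Four bays in a row, centres at y = +117, +39, -39, -117 mm, x = 0, each 84 x 73 mm inside. Floor 8 mm above the table; 5 mm walls beside the bays, top at 20 mm; front and back lips 5 mm thick, top at 12 mm. Origin: underside centre, on the table; x away from the robot, y to its left (yaw within 0.15 rad).
- tray_wood: Destination tray, light wood with dark walls, fixed, empty, no pads: 94 x 317 mm (x, y). Four bays in a row, centres at y = +117, +39, -39, -117 mm, x = 0, each 84 x 73 mm inside. Floor 8 mm above the table; 5 mm walls beside the bays, top at 20 mm; front and back lips 5 mm thick, top at 12 mm. Origin: underside centre, on the table; x away from the robot, y to its left (yaw within 0.15 rad).
There are look-alikes about, which are no part of the job. What is shaped like the leveller but red or turquoise is not meant.

How it is judged:
By the outcome, as a careful person would: the job done as asked, in the order asked, and still so for the second after the job is handed in, with the robot touching nothing.
It also fails if it takes over 106 s, if anything falls off the work surface, if the arm or the gripper's body presses on something with over 40 N, if the wrist force passes 120 N, or if a joint passes its speed limit or range.

## Working session

There is one attempt and no reset: what is moved stays moved. The work goes in short steps, Python scripts to look and compute and a tool call to move; the robot and the scene stay as the last step left them, time stands still between calls to the robot, and variables do not carry over. Pictures are saved under pics/ and viewed, at most 14 in all, crops included, and the job is handed in when it is done.

Besides the shell and the picture viewer there is one more tool, called after ">>>" as a command line: name --argument value ..., lists and objects as JSON in quotes. servo_tool: Moves the arm, as the interface text tells. Its arguments: {"type":"object","properties":{"targets":{"type":"string"},"hand":{"type":"number"},"force":{"type":"number"}},"required":["targets"]}

```bash
mkdir -p pics; ls
python3 - <<'E'
from rig import ctrl
import cv2, numpy as np
o=ctrl.get_obs(); print({k:np.round(v,3) for k,v in o.items()})
ims=[]
for n in("top","scene"):
    im,d=ctrl.read_camera(n); np.savez(f"{n}0.npz",im=im,d=d); ims.append(im)
    i=ctrl.camera_info(n); print(n,i)
    cv2.imwrite(f"pics/{n}0.png",im[...,::-1])
E
```

```text
pics
{'clock': np.float64(0.0), 'q': array([-0.983,  0.502, -0.427,  1.551,  0.221,  1.138, -0.21 ]), 'dq': array([-0.001, -0.   ,  0.001, -0.001,  0.   ,  0.001,  0.   ]), 'tau': array([-1.0000e-03, -5.6660e+01, -5.8150e+00, -2.7911e+01, -6.8000e-02,
        3.1000e-02,  0.0000e+00]), 'position': array([0.207, 0.615, 0.226]), 'orientation': array([-0.   ,  0.162,  0.987, -0.001]), 'wrist_force': array([-0.443,  0.527, -0.088]), 'ft_torque': array([0.058, 0.022, 0.011]), 'finger_force': np.float64(0.0), 'grip_width': np.float64(0.092)}
top {'vertical_fov': 42.94629703616026, 'cx': 261.1975068619993, 'cy': 187.14307413944383, 'k1': -0.11887252456656236, 'cam_to_world': array([[-0.0063328 , -0.99711003,  0.07570654,  0.40683485],
       [-0.99997467,  0.0060687 , -0.00371796, -0.02180065],
       [ 0.00324777, -0.07572817, -0.99712321,  0.98722323],
       [ 0.        ,  0.        ,  0.        ,  1.        ]])}
scene {'vertical_fov': 44.15682918598497, 'cx': 260.82092461259003, 'cy': 185.27656188608634, 'k1': 0.04365944511973525, 'cam_to_world': array([[-0.51299028,  0.66471379, -0.54313584,  1.08252139],
       [ 0.85826148,  0.386047  , -0.33816409,  0.36355759],
       [-0.01510637, -0.63962746, -0.7685366 ,  0.92768164],
       [ 0.        ,  0.        ,  0.        ,  1.        ]])}
```

View pics/top0.png

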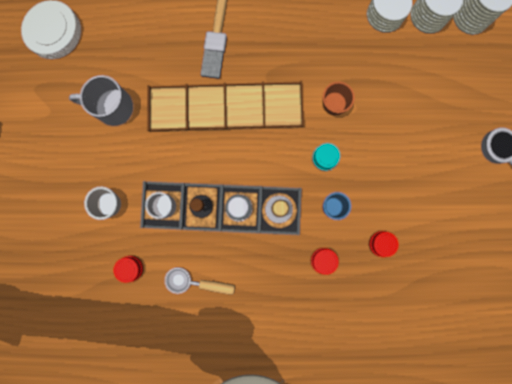

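View pics/scene0.png

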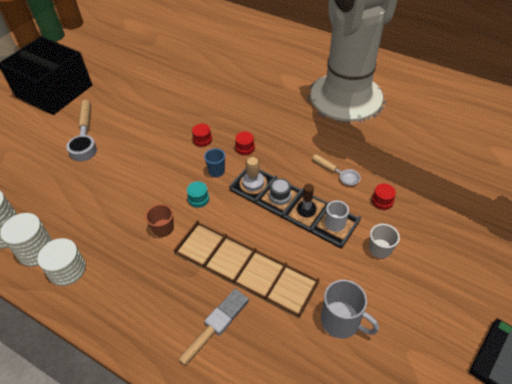

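The top view shows the black tray (rows 183–233) with cup at (163,205), needle tool (201,206), leveller (238,207) and tamper (280,209), left to right. The wooden tray is at rows 83–131. The scene view agrees, and a look-alike cup stands at (102,203) in the top view.

```bash
cat > h.py <<'E'
from rig import ctrl
import cv2, numpy as np
def cloud(cam,d,info=None):
    i=info or ctrl.camera_info(cam); f=192/np.tan(np.radians(i["vertical_fov"]/2))
    v,u=np.mgrid[:384,:512].astype(float)
    K=np.array([[f,0,i["cx"]],[0,f,i["cy"]],[0,0,1]])
    p=cv2.undistortPoints(np.stack([u.ravel(),v.ravel()],1)[:,None],K,np.array([i["k1"],0,0,0,0.]),None,None)[:,0]
    T=i["cam_to_world"]; z=d.ravel()
    P=np.c_[p[:,0]*z,p[:,1]*z,z]@T[:3,:3].T+T[:3,3]
    return P.reshape(384,512,3)
def circ(Q):
    (x,y),r=cv2.minEnclosingCircle(Q[:,:2].astype(np.float32)*1000); return np.round([x,y,r],1)
E
python3 - <<'E'
from h import *
for cam in("top","scene"):
    im,d=ctrl.read_camera(cam); P=cloud(cam,d)
    for n in("tray_black","tray_wood"):
        for r in ctrl.regions_of(cam,n)[:2]:
            m=r["region"]&(d>0); Q=P[m]; Q=Q[(Q[:,2]<.03)]
            print(cam,n,round(r["p"],2),r["extent"],cv2.minAreaRect((Q[:,:2]*1000).astype(np.float32)),np.percentile(Q[:,2],[5,50,95]).round(3))
    for n in("tamper","leveller","cup","needle_tool"):
        for r in ctrl.regions_of(cam,n)[:4]:
            m=r["region"]&(d>0); Q=P[m]; zt=np.percentile(Q[:,2],97); t=Q[Q[:,2]>zt-.008]
            print(cam,n,round(r["p"],2),np.round(r["extent"]),"ztop",round(zt,3),"topcirc",circ(t),"mean",t.mean(0).round(3)[:2],"all",circ(Q))
E
```

```text
top tray_black 0.63 [142.3, 180.3, 299.6, 234.6] ((439.3082275390625, 55.079429626464844), (319.5703125, 97.69831085205078), 87.09354400634766) [0.005 0.01  0.021]
top tray_wood 0.58 [146.4, 79.3, 304.5, 133.4] ((650.4246215820312, 51.571502685546875), (102.52490234375, 326.0382385253906), 1.3572648763656616) [0.005 0.009 0.02 ]
top tamper 0.57 [268. 194. 293. 220.] ztop 0.098 topcirc [435.4 -59.8  15.5] mean [ 0.436 -0.06 ] all [437.  -61.   28.3]
top leveller 0.96 [308. 247. 338. 274.] ztop 0.046 topcirc [ 334.2 -148.1   24.9] mean [ 0.335 -0.148] all [ 334.6 -147.6   26.9]
top leveller 0.96 [371. 230. 399. 259.] ztop 0.046 topcirc [ 366.5 -267.4   25.1] mean [ 0.366 -0.267] all [ 366.  -273.3   32.3]
top leveller 0.79 [315. 145. 337. 171.] ztop 0.045 topcirc [ 540.2 -155.8   24.7] mean [ 0.54  -0.155] all [ 539.6 -154.3   26.1]
top leveller 0.78 [228. 196. 250. 222.] ztop 0.057 topcirc [438.6  19.2  24.5] mean [0.439 0.019] all [436.9  18.6  26.2]
top cup 0.82 [147. 192. 179. 219.] ztop 0.069 topcirc [445.1 170.1  25.4] mean [0.444 0.17 ] all [446.9 176.7  32.2]
top needle_tool 0.
[... 629 characters left out ...]
irc [445.   19.2  25.1] mean [0.447 0.02 ] all [445.8  20.7  26.8]
scene leveller 0.81 [185. 182. 209. 208.] ztop 0.045 topcirc [ 545.7 -156.    25.8] mean [ 0.547 -0.154] all [ 546.4 -154.9   27.1]
scene leveller 0.76 [373. 186. 396. 211.] ztop 0.045 topcirc [323.  241.2  25.6] mean [0.325 0.241] all [317.1 233.4  35.6]
scene leveller 0.71 [237. 132. 255. 155.] ztop 0.045 topcirc [ 339.6 -149.5   25.7] mean [ 0.341 -0.148] all [ 339.6 -148.6   26.3]
scene cup 0.78 [324. 201. 349. 229.] ztop 0.068 topcirc [448.6 169.4  25.9] mean [0.45  0.172] all [448.4 169.9  26.9]
scene needle_tool 0.71 [297. 184. 317. 219.] ztop 0.099 topcirc [447.8  93.7  12.3] mean [0.449 0.095] all [422.7  76.3  54.4]
```

>>> servo_tool --targets "0 0 -10 10.6;0 0 -10 10.6;0 0 -10 10.6;0 0 -10 10.6;0 0 -10 10.6;0 0 -10 10.6;0 0 -10 10.5;0 0 0 0;0 0 0 0" --hand 0 --force 25

```text
clock: 1.92
position: [0.2072, 0.6158, 0.2963]
orientation: [0.0, 0.722, 0.692, -0.0]
wrist_force: [-1.2, 0.7, 0.3]
grip_width: 0.0917
finger_force: 0.0
```

>>> servo_tool --targets "-25 15 0 0;-40 26 0 0;-40 26 0 0;-40 26 0 0;-40 26 0 0;-40 26 0 0;-40 26 0 0;-40 26 0 0;-40 26 0 0;-40 26 0 0;-40 26 0 0;-40 26 0 0;-40 26 0 0;-40 26 0 0;-6 8 0 0;0 0 0 0;0 0 0 0"

```text
clock: 4.05
position: [0.5412, 0.0504, 0.2963]
orientation: [-0.001, 0.723, 0.691, -0.0]
wrist_force: [0.1, -0.9, -0.3]
grip_width: 0.0916
finger_force: 0.0
```

Run:
```python
from h import *
i=ctrl.camera_info("wrist"); im,d=ctrl.read_camera("wrist"); np.savez("w1.npz",im=im,d=d)
print(i, ctrl.get_obs()["q"].round(2)); P=cloud("wrist",d,i)
cv2.imwrite("pics/w1.png",im[...,::-1])
for n in("tray_black","tray_wood","tamper","leveller","cup","needle_tool"):
    for r in ctrl.regions_of("wrist",n)[:3]:
        m=r["region"]&(d>0); Q=P[m]
        if n[:4]=="tray":
            Q=Q[Q[:,2]<.025]; print(n,round(r["p"],2),np.round(r["extent"]),cv2.minAreaRect((Q[:,:2]*1000).astype(np.float32)))
        else:
            zt=np.percentile(Q[:,2],97); t=Q[Q[:,2]>zt-.008]
            print(n,round(r["p"],2),np.round(r["extent"]),zt.round(3),circ(t))
```

```text
{'vertical_fov': 71.44101149789746, 'cx': 252.12653472192082, 'cy': 191.13558535669065, 'k1': -0.04478613612443539, 'cam_to_world': array([[ 0.99902056, -0.04228783, -0.01302498,  0.54444137],
       [-0.04423192, -0.96241094, -0.2679715 ,  0.12185979],
       [-0.00120345,  0.26828516, -0.96333879,  0.45355966],
       [ 0.        ,  0.        ,  0.        ,  1.        ]])} [-0.34  0.22  0.23  1.75 -0.05  1.18 -0.14]
tray_black 0.83 [156.  55. 221. 249.] ((439.357666015625, 60.214813232421875), (320.01263427734375, 102.0162353515625), 87.19991302490234)
tray_wood 0.65 [285.  53. 350. 249.] ((650.884033203125, 48.16258239746094), (99.64736938476562, 323.7395324707031), 1.494776725769043)
tamper 0.86 [178. 213. 214. 253.] 0.095 [441.8 -54.4  14.1]
tamper 0.45 [173. 166. 212. 202.] 0.013 [439.7  16.9  44.1]
tamper 0.2 [171. 169. 211. 205.] 0.055 [441.6  20.3  25. ]
leveller 0.97 [244. 271. 274. 291.] 0.043 [ 543.2 -155.3   24.4]
leveller 0.79 [ 74.  22. 128.  66.] 0.043 [321.5 240.   25. ]
leveller 0.58 [171. 169. 212. 203.] 0.055 [441.6  20.3  25. ]
cup 0.67 [164.  69. 202. 105.] 0.067 [444.8 170.7  25.3]
cup 0.6 [171. 165. 214. 200.] 0.025 [442.5  21.2  26.6]
needle_tool 0.9 [170. 124. 207. 154.] 0.098 [445.   95.   11.9]
```

```bash
cat > bays.py <<'E'
from h import *
def bays(cam,im,d,info):
    # light-wood bay floors by brightness inside tray_wood region, projected by depth
    P=cloud(cam,d,info); r=ctrl.regions_of(cam,"tray_wood")[0]["extent"]
    l,t,rr,b=[int(x) for x in r]; box=np.zeros((384,512),bool); box[max(t-5,0):b+5,max(l-5,0):rr+5]=1
    g=im.astype(int); th,_=cv2.threshold(im[...,2][box].reshape(-1,1),0,255,cv2.THRESH_OTSU)
    m=(box&(im[...,2]>th)&(d>0)).astype(np.uint8)
    n,lab,st,_=cv2.connectedComponentsWithStats(m,connectivity=4)
    for k in range(1,n):
        if st[k,4]>300:
            Q=P[lab==k]; print(cam,st[k,:4],cv2.minAreaRect((Q[:,:2]*1000).astype(np.float32)),Q[:,2].mean().round(4),Q[:,:2].mean(0).round(4))
E
python3 - <<'E'
from bays import *
for cam in("wrist","top","scene"):
    i=ctrl.camera_info(cam); im,d=ctrl.read_camera(cam); bays(cam,im,d,i)
    if cam=="wrist": cv2.imwrite("pics/w2.png",im[...,::-1])
E
```

```text
wrist [288  60  54  51] ((646.4921875, 164.24560546875), (83.87788391113281, 71.8297348022461), 1.0491186380386353) 0.0073 [0.6461 0.1649]
wrist [290 113  51  46] ((647.994140625, 86.23365783691406), (83.28707885742188, 71.61852264404297), 0.5613080859184265) 0.0072 [0.6479 0.0869]
wrist [292 160  48  41] ((649.8123168945312, 9.155750274658203), (81.75408172607422, 72.83283996582031), 1.1897271871566772) 0.0073 [0.6597 0.0149]
wrist [293 205  46  38] ((644.924560546875, -20.886260986328125), (84.13204956054688, 170.41848754882812), 8.99489974975586) 0.0092 [ 0.6476 -0.0694]
top [264  85  37  40] ((651.6762084960938, -70.0466079711914), (84.53973388671875, 72.15505981445312), 3.3344876766204834) 0.0082 [ 0.6551 -0.0732]
top [228  86  34  40] ((584.4414672851562, 10.085403442382812), (65.11844635009766, 214.83975219726562), 86.93578338623047) 0.0187 [0.6565 0.0111]
scene [179 227  37  36] ((654.33642578125, -71.58570861816406), (83.13447570800781, 72.60515594482422), 5.3754801750183105) 0.0085 [ 0.6575 -0.0751]
scene [207 248  44  31] ((650.756103515625, 8.655403137207031), (81.102294921875, 73.20865631103516), 1.253631591796875) 0.0085 [0.6617 0.0123]
scene [237 254  45  41] ((648.7477416992188, 86.06087493896484), (81.97369384765625, 73.01229095458984), 1.367400884628296) 0.0086 [0.6497 0.0851]
scene [269 268  46  44] ((646.913330078125, 164.10325622558594), (83.62615203857422, 72.6975326538086), 0.9156741499900818) 0.0086 [0.6479 0.1635]
scene [205 289  44  32] ((753.8743896484375, 69.11524963378906), (47.428245544433594, 99.95462036132812), 80.34223175048828) 0.0185 [0.7526 0.0721]
```

View pics/w2.png

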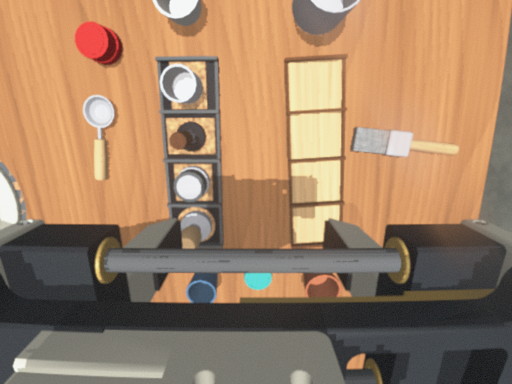

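The wrist view shows four bays in each tray. Cup (181,83), needle tool (188,136), leveller (191,185) and tamper (195,228, partly hidden) stand in the black one, and the wooden bays are empty.

>>> servo_tool --targets "-25 -32 0 0;-25 -33 0 0;-24 -33 0 0;0 0 0 0;0 0 0 0"

```text
clock: 5.32
position: [0.4412, -0.0203, 0.2971]
orientation: [0.0, 0.724, 0.69, 0.001]
wrist_force: [0.6, 0.2, 0.3]
grip_width: 0.0921
finger_force: 0.0
```

```bash
cat > meas.py <<'E'
from h import *
def meas(names=("tamper","leveller","cup","needle_tool"),cam="wrist",save=None):
    i=ctrl.camera_info(cam); im,d=ctrl.read_camera(cam); P=cloud(cam,d,i)
    if save: cv2.imwrite(save,im[...,::-1])
    for n in names:
        for r in ctrl.regions_of(cam,n)[:3]:
            Q=P[r["region"]&(d>0)]; zt=np.percentile(Q[:,2],97); t=Q[Q[:,2]>zt-.008]
            print(cam,n,round(r["p"],2),np.round(r["extent"]),zt.round(3),circ(t))
E
python3 -c "
from meas import *
meas(save='pics/w3.png')"
```

```text
wrist tamper 0.75 [234. 168. 271. 210.] 0.096 [437.9 -59.1  14.9]
wrist tamper 0.6 [230. 119. 269. 159.] 0.026 [436.3  20.9  24.7]
wrist leveller 0.94 [207. 273. 236. 305.] 0.042 [ 367.4 -263.1   24.2]
wrist leveller 0.92 [181. 219. 210. 247.] 0.042 [ 337.3 -143.8   24. ]
wrist leveller 0.87 [235. 121. 273. 156.] 0.055 [441.6  20.1  24.9]
wrist cup 0.82 [231.   6. 264.  52.] 0.067 [445.  170.4  25.2]
wrist needle_tool 0.88 [233.  70. 268. 103.] 0.098 [445.   94.7  11.8]
```

>>> servo_tool --targets "-20 -1 0 0;-19 -1 20 0;0 0 45 0;0 0 45 0;0 0 45 0;0 0 40 0;0 0 30 0;0 0 19 0;0 0 0 0;0 0 0 0"

```text
clock: 6.82
position: [0.4374, -0.0595, 0.0531]
orientation: [0.0, 0.724, 0.69, 0.0]
wrist_force: [-0.5, -0.8, 0.5]
grip_width: 0.0916
finger_force: 0.0
```

>>> servo_tool --targets "0 0 0 0;0 0 0 0;0 0 0 0;0 0 0 0;0 0 0 0;0 0 0 0;0 0 0 0;0 0 0 0" --hand 255 --force 30

```text
clock: 7.82
position: [0.4371, -0.0596, 0.0527]
orientation: [0.0, 0.724, 0.69, 0.0]
wrist_force: [2.1, -0.8, -1.3]
grip_width: 0.0331
finger_force: 30.0
```

>>> servo_tool --targets "0 0 -20 0;0 0 -40 0;0 0 -40 0;0 0 -20 0;12 20 0 0;24 22 0 0;30 24 0 0;30 24 0 0;30 24 0 0;30 24 0 0;30 24 0 0;26 20 0 0;21 16 0 0;0 0 0 0;0 0 0 0;0 0 0 0"

```text
clock: 9.82
position: [0.6448, 0.1623, 0.1723]
orientation: [-0.0, 0.724, 0.69, -0.001]
wrist_force: [0.5, 1.0, -3.1]
grip_width: 0.0329
finger_force: 30.0
```

>>> servo_tool --targets "2 2 20 0;0 0 35 0;0 0 30 0;0 0 20 0;0 0 10 0;0 0 0 0;0 0 0 0;0 0 0 0"

```text
clock: 10.82
position: [0.6486, 0.166, 0.059]
orientation: [0.0, 0.724, 0.69, 0.001]
wrist_force: [-0.4, -0.5, -2.4]
grip_width: 0.0331
finger_force: 30.0
```

```bash
python3 -c "
from meas import *
print(ctrl.get_obs()['position'])
meas(save='pics/w4.png',names=['tamper']);meas(cam='scene',save='pics/s4.png',names=['tamper'])"
```

```text
[0.64856709 0.1659945  0.05904692]
wrist tamper 0.85 [216. 180. 292. 294.] 0.102 [650.1 175.2  22.1]
scene tamper 0.54 [292. 283. 305. 299.] 0.042 [654.2 177.9  21.3]
```

View pics/w4.png

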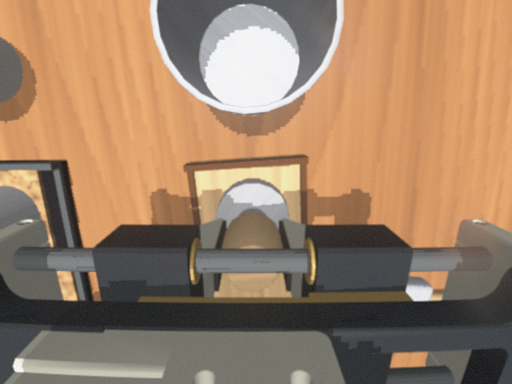

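The tamper hangs upright above the left wooden bay (base at (252,200), bay edges at columns 190 and 305). I lower it slowly.

>>> servo_tool --targets "-2 -2 3 0;0 0 3 0;0 0 2 0;0 0 1 0;0 0 0.5 0;0 0 0.5 0;0 0 0 0"

```text
clock: 11.9
position: [0.6455, 0.1638, 0.0487]
orientation: [-0.0, 0.724, 0.69, 0.0]
wrist_force: [-2.8, -1.3, 5.5]
grip_width: 0.0331
finger_force: 30.0
```

>>> servo_tool --targets "0 0 0 0;0 0 0 0;0 0 0 0;0 0 0 0;0 0 0 0" --hand 0

```text
clock: 12.52
position: [0.6455, 0.1638, 0.0476]
orientation: [-0.0, 0.724, 0.69, -0.0]
wrist_force: [-0.1, -0.0, -0.2]
grip_width: 0.0783
finger_force: 0.0
```

>>> servo_tool --targets "0 0 -20 0;0 0 -40 0;0 0 -40 0;0 0 -40 0;-15 -20 -10 0;-30 -30 0 0;-30 -40 0 0;-30 -40 0 0;-20 -40 0 0;-12 -22 0 0;0 0 0 0;0 0 0 0"

```text
clock: 14.02
position: [0.4488, 0.0366, 0.1989]
orientation: [0.001, 0.724, 0.69, 0.001]
wrist_force: [0.3, 0.4, -0.1]
grip_width: 0.0918
finger_force: 0.0
```

>>> servo_tool --targets "-8 -3 0 0;-9 -4 15 0;0 0 40 0;0 0 40 0;0 0 35 0;0 0 25 0;0 0 14 0;0 0 0 0;0 0 0 0"

```text
clock: 15.15
position: [0.4403, 0.0194, 0.0294]
orientation: [0.0, 0.724, 0.69, 0.0]
wrist_force: [-0.2, 1.1, -0.1]
grip_width: 0.0921
finger_force: 0.0
```

```bash
python3 -c "
from meas import *
meas(save='pics/w5.png',names=['leveller']);meas(cam='scene',names=['tamper'],save='pics/s5.png')"
```

```text
wrist leveller 0.67 [201.   0. 301.  34.] 0.013 [445.8 151.3  30.3]
wrist leveller 0.61 [210. 186. 298. 288.] 0.055 [441.3  20.5  24.9]
scene tamper 0.56 [281. 265. 304. 301.] 0.094 [648.9 163.4  15. ]
```

View pics/s5.png

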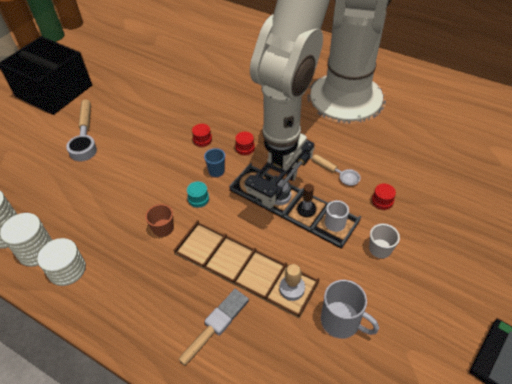

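The tamper stands upright at (292,282), in the bay that is leftmost from the robot. The gripper is around the leveller.

>>> servo_tool --targets "1 1 0 0;0 0 0 0;0 0 0 0;0 0 0 0;0 0 0 0;0 0 0 0;0 0 0 0" --hand 255 --force 35

```text
clock: 16.23
position: [0.4407, 0.0203, 0.0287]
orientation: [0.0, 0.724, 0.69, 0.0]
wrist_force: [1.4, -0.5, -1.3]
grip_width: 0.0493
finger_force: 35.0
```

>>> servo_tool --targets "0 0 -20 0;0 0 -40 0;0 0 -40 0;0 0 -10 0;4 15 0 0;10 25 0 0;12 32 0 0;12 32 0 0;12 32 0 0;12 32 0 0;8 22 0 0;6 14 0 0;0 0 20 0;0 0 40 0;0 0 30 0;0 0 10 0;0 0 0 0;0 0 0 0;0 0 0 0"

```text
clock: 18.6
position: [0.649, 0.0868, 0.0402]
orientation: [0.001, 0.724, 0.69, 0.001]
wrist_force: [-0.4, -0.3, -2.8]
grip_width: 0.0494
finger_force: 35.0
```

>>> servo_tool --targets "-1 -1 5 0;0 0 4 0;0 0 3 0;0 0 2 0;0 0 1 0;0 0 0.5 0;0 0 0 0;0 0 0 0"

```text
clock: 19.6
position: [0.6466, 0.0857, 0.0247]
orientation: [-0.0, 0.724, 0.69, -0.0]
wrist_force: [-5.6, 0.9, 9.2]
grip_width: 0.0495
finger_force: 35.0
```

>>> servo_tool --targets "0 0 0 0;0 0 0 0;0 0 0 0;0 0 0 0;0 0 0 0" --hand 0

```text
clock: 20.23
position: [0.6467, 0.0857, 0.023]
orientation: [-0.0, 0.724, 0.69, -0.0]
wrist_force: [0.2, 0.2, 0.3]
grip_width: 0.0909
finger_force: 0.0
```

>>> servo_tool --targets "0 0 -20 0;0 0 -40 0;0 0 -40 0;0 0 -45 0;0 -20 -30 0;0 -30 0 0;0 -40 0 0;0 -40 0 0;0 -40 0 0;0 -22 0 0;0 -10 0 0;0 0 0 0;0 0 0 0"

```text
clock: 21.85
position: [0.4463, 0.0952, 0.1987]
orientation: [0.0, 0.724, 0.69, 0.001]
wrist_force: [-0.2, -0.1, -0.1]
grip_width: 0.0914
finger_force: 0.0
```

>>> servo_tool --targets "-0.5 -1.5 20 0;0 0 40 0;0 0 35 0;0 0 25 0;0 0 14 0;0 0 6 0;0 0 0 0;0 0 0 0"

```text
clock: 22.85
position: [0.4444, 0.095, 0.059]
orientation: [0.0, 0.724, 0.69, 0.001]
wrist_force: [0.2, 0.2, -1.4]
grip_width: 0.0917
finger_force: 0.0
```

```bash
python3 -c "
from meas import *
meas(save='pics/w6.png',names=['needle_tool']);meas(cam='scene',names=['tamper','leveller'])"
```

```text
wrist needle_tool 0.65 [225. 181. 286. 284.] 0.097 [444.6  95.1  12. ]
scene tamper 0.95 [280. 263. 303. 302.] 0.094 [650.  163.   14.9]
scene leveller 0.88 [192. 122. 214. 146.] 0.045 [ 371.5 -266.    26.5]
scene leveller 0.84 [186. 181. 210. 213.] 0.046 [ 546.2 -155.3   26. ]
scene leveller 0.65 [246. 254. 272. 287.] 0.053 [649.7  84.6  25.6]
```

View pics/w6.png

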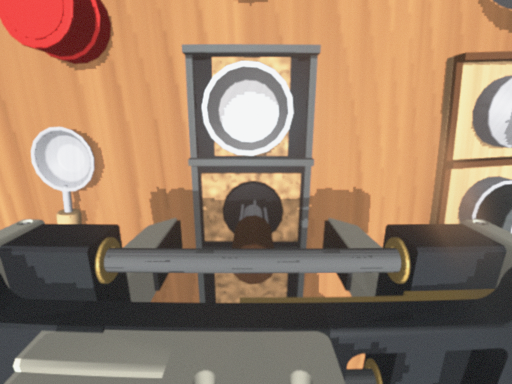

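The needle tool stands centred between the fingers (foot at (251,207), handle at (250,245)). I close on it.

>>> servo_tool --targets "0 0 0 0;0 0 0 0;0 0 0 0;0 0 0 0;0 0 0 0;0 0 0 0;0 0 0 0;0 0 0 0" --hand 255 --force 25

```text
clock: 24.1
position: [0.4434, 0.0948, 0.0581]
orientation: [-0.0, 0.724, 0.69, -0.0]
wrist_force: [-0.8, 0.2, -1.9]
grip_width: 0.0237
finger_force: 25.0
```

>>> servo_tool --targets "0 0 -20 0;0 0 -40 0;0 0 -40 0;0 0 -10 0;-4 15 0 0;-10 25 0 0;-12 32 0 0;-12 32 0 0;-12 32 0 0;-12 32 0 0;-8 26 0 0;-6 16 0 0;0 0 20 0;0 0 40 0;0 0 30 0;0 0 10 0;0 0 0 0;0 0 0 0;0 0 0 0"

```text
clock: 26.48
position: [0.6508, 0.009, 0.0697]
orientation: [0.001, 0.724, 0.69, 0.001]
wrist_force: [-0.4, 0.7, -0.7]
grip_width: 0.0237
finger_force: 25.0
```

>>> servo_tool --targets "0 0 5 0;0 0 4 0;0 0 3 0;0 0 2 0;0 0 1 0;0 0 0.5 0;0 0 0 0;0 0 0 0"

```text
clock: 27.48
position: [0.6497, 0.0089, 0.054]
orientation: [-0.0, 0.724, 0.69, 0.0]
wrist_force: [-3.1, 0.5, 8.5]
grip_width: 0.0236
finger_force: 25.0
```

>>> servo_tool --targets "0 0 0 0;0 0 0 0;0 0 0 0;0 0 0 0;0 0 0 0;0 0 0 0" --hand 0

```text
clock: 28.22
position: [0.6497, 0.0089, 0.0526]
orientation: [-0.0, 0.724, 0.69, -0.0]
wrist_force: [-0.3, 0.6, -0.7]
grip_width: 0.079
finger_force: 0.0
```

>>> servo_tool --targets "0 0 -20 0;0 0 -40 0;0 0 -40 0;0 0 -40 0;10 -20 -10 0;22 -30 0 0;30 -40 0 0;30 -40 0 0;30 -40 0 0;20 -30 0 0;9 -12 0 0;0 0 0 0;0 0 0 0"

```text
clock: 29.85
position: [0.4466, 0.1688, 0.2032]
orientation: [0.001, 0.724, 0.69, 0.001]
wrist_force: [0.8, -1.1, -0.2]
grip_width: 0.0921
finger_force: 0.0
```

```bash
python3 -c "
from meas import *
meas(names=['cup']);meas(cam='scene',names=['needle_tool','tamper','leveller'])"
```

```text
wrist cup 0.75 [234. 154. 270. 200.] 0.067 [445.5 170.8  24.8]
scene needle_tool 0.96 [218. 233. 242. 268.] 0.095 [653.    9.6  11.7]
scene needle_tool 0.42 [231. 163. 362. 247.] 0.022 [445.3  56.  164.5]
scene tamper 0.56 [281. 262. 303. 301.] 0.093 [649.2 163.6  15.3]
scene leveller 0.87 [248. 254. 272. 284.] 0.053 [649.1  84.5  25.5]
scene leveller 0.87 [372. 185. 395. 211.] 0.045 [322.6 240.5  26.2]
scene leveller 0.8 [237. 131. 253. 156.] 0.045 [ 339.2 -149.2   26.1]
```

>>> servo_tool --targets "1.5 -1 20 0;0 0 45 0;0 0 40 0;0 0 35 0;0 0 20 0;0 0 10 0;0 0 3 0;0 0 0 0;0 0 0 0"

```text
clock: 31.28
position: [0.4448, 0.1717, 0.0305]
orientation: [0.0, 0.724, 0.69, 0.001]
wrist_force: [0.7, -0.2, -0.5]
grip_width: 0.0919
finger_force: 0.0
```

>>> servo_tool --targets "0 0 0 0;0 0 0 0;0 0 0 0;0 0 0 0;0 0 0 0;0 0 0 0;0 0 0 0" --hand 255 --force 20

```text
clock: 32.15
position: [0.4443, 0.1713, 0.0297]
orientation: [0.0, 0.724, 0.69, 0.0]
wrist_force: [1.1, -0.7, -0.1]
grip_width: 0.0498
finger_force: 20.0
```

>>> servo_tool --targets "0 0 -20 0;0 0 -40 0;0 0 -40 0;0 0 -20 0;-15 15 0 0;-25 24 0 0;-30 28 0 0;-30 28 0 0;-30 28 0 0;-30 28 0 0;-30 28 0 0;-24 24 0 0;-16 16 0 0;0 0 20 0;0 0 40 0;0 0 30 0;0 0 15 0;0 0 0 0;0 0 0 0;0 0 0 0"

```text
clock: 34.65
position: [0.6532, -0.0688, 0.0462]
orientation: [0.001, 0.724, 0.69, 0.001]
wrist_force: [0.6, -0.0, -1.6]
grip_width: 0.0501
finger_force: 20.0
```

>>> servo_tool --targets "0 0 7 0;0 0 5 0;0 0 4 0;0 0 2 0;0 0 1 0;0 0 0.5 0;0 0 0.5 0;0 0 0 0;0 0 0 0"

```text
clock: 35.78
position: [0.6518, -0.0688, 0.0258]
orientation: [-0.0, 0.724, 0.69, -0.0]
wrist_force: [-4.9, 0.9, 7.4]
grip_width: 0.0498
finger_force: 20.0
```

>>> servo_tool --targets "0 0 0 0;0 0 0 0;0 0 0 0;0 0 0 0;0 0 0 0;0 0 0 0" --hand 0

```text
clock: 36.52
position: [0.652, -0.0688, 0.0247]
orientation: [-0.0, 0.724, 0.69, -0.0]
wrist_force: [0.7, 0.3, 0.3]
grip_width: 0.0914
finger_force: 0.0
```

>>> servo_tool --targets "0 0 -20 0;0 0 -40 0;0 0 -40 0;0 0 -40 0;0 0 -40 0;0 -40 0 0;0 -40 0 0;0 -40 0 0;0 -40 0 0;0 -30 0 0;0 0 0 0;0 0 0 0"

```text
clock: 38.02
position: [0.4635, -0.0598, 0.206]
orientation: [0.001, 0.724, 0.69, 0.001]
wrist_force: [-0.0, -0.6, -0.2]
grip_width: 0.0921
finger_force: 0.0
```

```bash
python3 -c "
from meas import *
meas(cam='top',save='pics/top9.png');meas(cam='scene',names=['cup'],save='pics/s9.png')
a,b=[cv2.imread(f'pics/{n}.png') for n in('top9','s9')]
cv2.imwrite('pics/both9.png',np.hstack([cv2.resize(a[60:250,120:380],None,fx=1.5,fy=1.5),cv2.resize(b[140:330,130:390],None,fx=1.5,fy=1.5)]))"
```

```text
top tamper 0.91 [155.  91. 183. 119.] 0.094 [644.5 162.4  14.9]
top leveller 0.77 [192.  88. 220. 120.] 0.053 [645.3  84.5  25.3]
top leveller 0.61 [111. 256. 145. 286.] 0.045 [318.6 239.8  24.9]
top leveller 0.6 [370. 229. 398. 258.] 0.046 [ 366.8 -265.9   24.7]
top cup 0.74 [274.  87. 296. 108.] 0.065 [589.1 -61.2  85.3]
top needle_tool 0.85 [234.  89. 256. 117.] 0.096 [648.3   8.7  11.6]
scene cup 0.92 [187. 225. 212. 254.] 0.065 [653.9 -69.3  26.4]
```

View pics/both9.png

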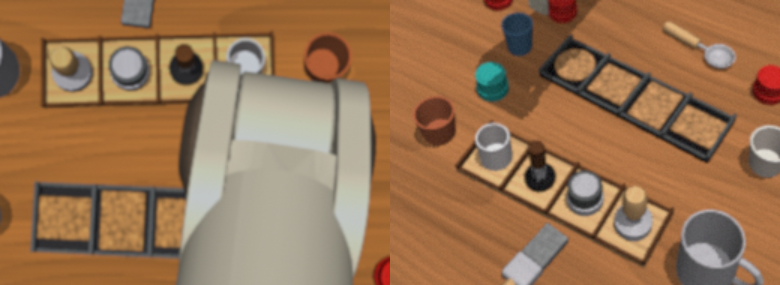

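The tamper, leveller, needle tool and cup stand upright from left to right in the wooden tray, each near the middle of its bay. The black tray is empty.

```bash
python3 -c "
from rig import ctrl
print(ctrl.job_done())"
```

```text
the job is handed in; nothing more can be done
None
```

All four tools are in the wooden tray in reverse order (left to right: tamper, leveller, needle tool, cup), each upright near the middle of its bay; the job was handed in at about 38 s.

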